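Sort the polishing bench back into its trays

TASK

Sort the five loose things in front of the trays back to where they belong: the bigger steel mould insert in the bigger of the two square trays and the smaller insert in the smaller square tray; the bar of polishing compound and the pot of paste side by side in the long rectangular tray; and the oil bottle standing in the round dish. Set each one down flat on the floor of its tray, the way up it was found, rather than dropping it. Do not tip the bottle or the pot over, and leave the wooden block of burrs behind the trays where it is.

Things in the scene. Friction and masses are not known exactly. Their poses are not given: they have to be found in the camera images.
- large_insert: The larger of two plain machined steel blocks (mould inserts) with a round cavity in the top: 40 (x) x 56 (y) x 26 mm high, of which the lower 24 mm are gripped; 0.14 kg. Origin: centre of its underside; z up.
- small_insert: The smaller of the two steel mould inserts: 32 (x) x 38 (y) x 20 mm high, of which the lower 18 mm are gripped; 0.09 kg. Origin: centre of its underside; z up.
- compound_bar: Rectangular bar of green polishing compound, half wrapped in paper, lying flat: 39 (x) x 89 (y, its length) x 32 mm high; 0.21 kg. Origin: centre of its underside; z up.
- paste_pot: Round glass pot with a wide screw lid, standing: diameter 57 mm, 36 mm high; 0.12 kg. Origin: centre of its underside; z up.
- oil_bottle: White squeeze bottle with a long thin nozzle, standing: flat body 30 (x, the way to grip it) x 50 (y) mm at the foot, narrowing to the shoulder at 48 mm height, then the nozzle, in all 84 mm high; 0.035 kg. Origin: centre of its underside; z up.
- large_tray: The bigger of two square aluminium trays with black rubber lining: 104 x 104 mm outside, 96 x 96 mm inside. Fixed to the cabinet top; lip 10 mm high over the cabinet top, floor 4.5 mm above the cabinet top. Origin: centre of its underside, on the cabinet top; x and y along its sides, z up.
- small_tray: The smaller of the two square aluminium trays with black rubber lining: 80 x 80 mm outside, 72 x 72 mm inside. Fixed to the cabinet top; lip 10 mm high over the cabinet top, floor 4.5 mm above the cabinet top. Origin: centre of its underside, on the cabinet top; x and y along its sides, z up.
- polish_tray: Long rectangular aluminium tray with black rubber lining: 168 (x) x 120 (y) mm outside, 160 x 112 mm inside. Fixed to the cabinet top; lip 10 mm high over the cabinet top, floor 4.5 mm above the cabinet top. Origin: centre of its underside, on the cabinet top; x and y along its sides, z up.
- drip_dish: Round aluminium dish with black rubber lining: 112 mm over all, flat floor 98 mm in diameter. Fixed to the cabinet top; lip 10 mm high over the cabinet top, floor 4.5 mm above the cabinet top. Origin: centre of its underside, on the cabinet top; x and y along its sides, z up.
- burr_block: Bystander behind the trays: wooden block full of upright burrs, 52 x 124 x 60 mm, loose, not to be moved. Origin: centre of its underside; z up.
Mind the look-alikes: they are no part of the job. What is shaped like the small_insert but blue is not meant.

How it is judged:
By the outcome, as a careful person would: the job done as asked, in the order asked, and still so for the second after the job is handed in, with the robot touching nothing.
It also fails if it takes over 115 s, if anything falls off the work surface, if the arm or the gripper's body presses on something with over 40 N, if the wrist force passes 120 N, or if a joint passes its speed limit or range.

ROBOT

A 6-joint arm with a two-finger parallel gripper is mounted at the origin on a cart in front of the work surface, level with it; the furniture and walls round the work are solid. World frame = base frame: x ahead of the robot, y to its left, z up, the work surface at z = 0. Lengths are in m, angles in rad, forces in N, time in s.
With the tool pointing down it reaches from about 0.3 to 0.75 m from the base axis. Payload 8.5 kg.
Tool frame: the origin (TCP) lies midway between the tips of the shut fingers; the grasp point (between the pads) lies 19 mm behind it; z points along the fingers, y is the line along which they close (so a half turn about z gives the same grasp; the last joint's range is limited). The gripper opens to 88 mm and grips with 3 to 60 N. Pads are 18 mm wide; open, the fingers measure 123 mm over their backs; the gripper's body (75 mm by 187 mm) begins 45 mm behind the grasp point.
Start: joints at [-1.347, 0.381, 1.297, -0, 1.464, -0.215], TCP at [0.234, -0.498, 0.239] pointing down, gripper open.
Joint ranges: [-3.11, 3.11], [-0.89, 2.33], [0.22, 2.48], [-1.42, 4.56], [0.17, 2.85], [-2.88, 2.88]. Speed limits (rad/s): [2.39, 2.39, 3.14, 3.14, 3.14, 3.14].

INTERFACE

Orientations are given as a unit quaternion [x, y, z, w].
In Python, from bench import manip, get_image, camera_info gives the robot as it stands. Calls block until the motion is done:
- manip.move_to(position, orientation): joint-space move of the TCP to a pose.
- manip.servo_line(position, velocity=0.15, rot=None, contact_N=None): straight line of the TCP; rot=None keeps the orientation; velocity is the mean speed in m/s. With contact_N (N) it stops when the force on the tool has changed by that much, and returns True; else False.
- manip.set_joints(angles): joint-space move.
- manip.command_gripper(opening, effort=None): finger opening in m; effort is the grip in N (None keeps the last); returns when the fingers have stopped.
- manip.hold(seconds).
- manip.inverse_kinematics(position, orientation): joint angles nearest the present ones, or None.
- manip.get_state(): the state.
- get_image(name): name is "scene" or "top" or "wrist"; returns the picture (420x560x3 uint8, red, green, blue); there is no depth.
- camera_info(name): a dict with "camera_matrix" (3x3 intrinsics, pixels), "cam_to_world" (4x4, takes a point from camera to world coordinates); the wrist camera has in their place "mount" (4x4, takes a point from camera to tool coordinates, whose origin is the TCP and whose axes are the flange's). Camera axes: x right, y up, looking along -z (the intrinsics and any distortion apply to the point x, -y, -z); pixel columns grow to the right and rows downward; lengths in m; the calibration is good to about 2 mm. A picture is of the moment at which its call begins: read the wrist's pose just before it. camera_info takes no time and is no camera call.
A pose or a line that the arm cannot do raises manip.Unreachable and nothing moves.
- manip.job_done(): hands the job in; it is judged then, once.
The state is a dict: "time_s": time; "joints": joint angles; "joint_vel": joint speeds; "joint_torque": joint torques, N m; "tool_pos": TCP position; "tool_rot": TCP orientation; "wrist_force": force on the tool from outside, world axes, zero at the start; "wrist_torque": the same for the moment, N m; "width": finger opening in m; "grasp_force": force on a finger pad.
Only numpy, scipy, OpenCV 4.12 (cv2) and the standard library are available. Lean on these libraries where they do the work, as an engineer would, in place of code of your own. Each camera call takes 0.05 s, during which the arm holds its last target. There are 200 camera calls.

## Working session

There is one attempt and no reset: what is moved stays moved. The work goes in short steps, each a Python script; the robot and the scene stay as the last script left them, time stands still between calls to the robot, and variables do not carry over. Pictures are saved under pics/ and viewed, at most 14 in all, crops included, and the job is handed in when it is done.

```bash
mkdir -p pics; python3 - <<'E'
from bench import manip,get_image,camera_info
import cv2
for n in("top","scene"):
    im=get_image(n); cv2.imwrite(f"pics/{n}0.png",cv2.resize(im[:,:,::-1],(800,600),interpolation=cv2.INTER_CUBIC))
    c=camera_info(n);print(n,c)
print(camera_info("wrist")); print(manip.get_state())
E
```

```text
top {'camera_matrix': array([[538.58018679,   0.        , 282.80332548],
       [  0.        , 538.58018679, 209.83351737],
       [  0.        ,   0.        ,   1.        ]]), 'cam_to_world': array([[-0.01597221,  0.98210598, -0.18765056,  0.31776903],
       [-0.99977166, -0.0130223 ,  0.01694253,  0.01069576],
       [ 0.01419572,  0.18787832,  0.98208972,  1.2845454 ],
       [ 0.        ,  0.        ,  0.        ,  1.        ]])}
scene {'camera_matrix': array([[519.71208936,   0.        , 281.48684713],
       [  0.        , 519.71208936, 206.05679721],
       [  0.        ,   0.        ,   1.        ]]), 'cam_to_world': array([[ 0.10931578,  0.88600572, -0.45060395, -0.13849184],
       [-0.99400484,  0.09839813, -0.04766738, -0.04989416],
       [ 0.00210502,  0.45311331,  0.89145045,  1.36327497],
       [ 0.        ,  0.        ,  0.        ,  1.        ]])}
{'camera_matrix': array([[355.69835633,   0.        , 283.31458189],
       [  0.        , 355.69835633, 209.29651317],
       [  0.        ,   0.        ,   1.        ]]), 'mount': array([[-1.39870394e-03,  9.49571995e-
[... 338 characters left out ...]
1.34729633e+00,  3.81088925e-01,  1.29814955e+00, -1.80266595e-05,
        1.46359225e+00, -2.15316393e-01]), 'joint_vel': array([ 1.71370321e-03, -2.17981102e-03, -2.13720978e-03, -8.06120116e-04,
       -4.69117847e-05,  1.05381640e-03]), 'joint_torque': array([ 3.42214837e-03, -4.38648391e+01, -2.24915171e+01,  7.14256126e-02,
        3.41524417e-02, -6.82213658e-05]), 'tool_pos': array([ 0.23360622, -0.49764674,  0.23823278]), 'tool_rot': array([ 9.76026030e-01,  2.17652947e-01, -1.14938800e-05, -6.18995102e-04]), 'wrist_force': array([-0.55051312, -0.63215813,  0.51958152]), 'wrist_torque': array([ 0.01884613,  0.02448708, -0.03105415]), 'grasp_force': 0.0, 'width': 0.08798113964699875}
```

View pics/top0.png

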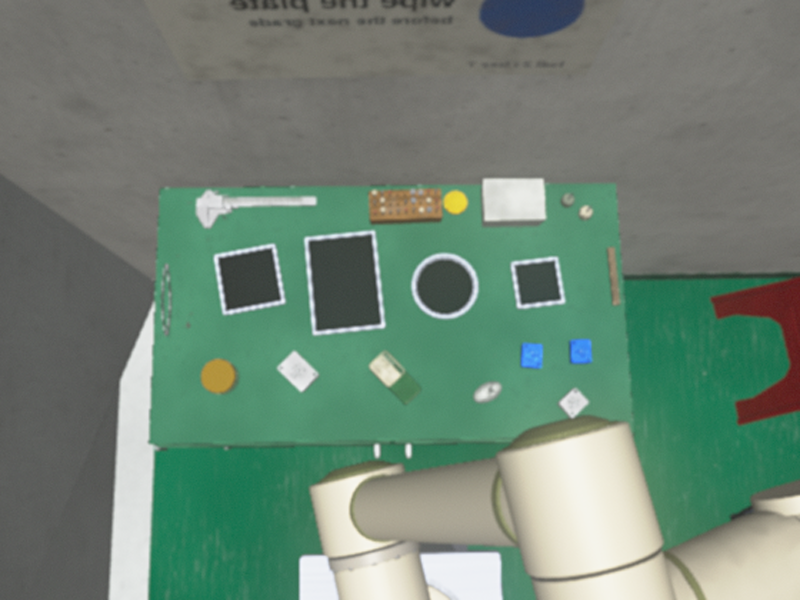

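View pics/scene0.png

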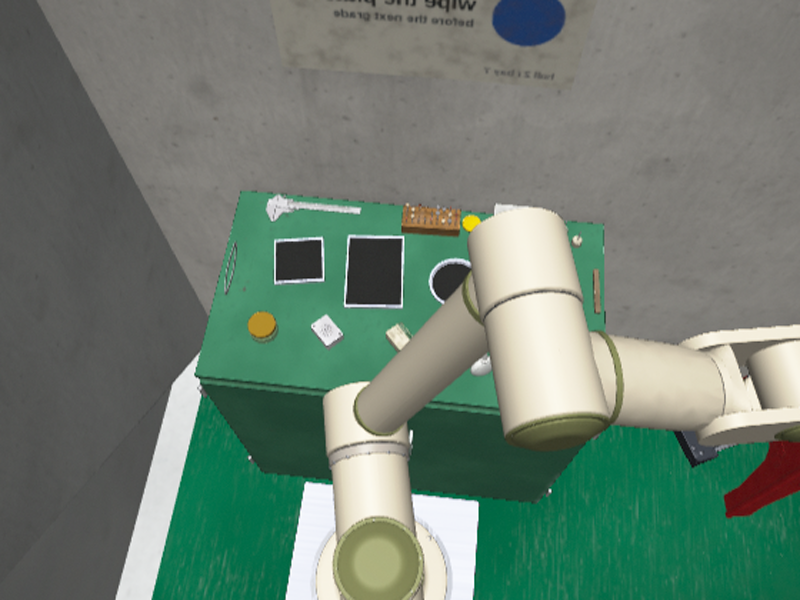

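The top view shows the steel insert candidates: large (297,371), small (573,402), and blue decoys at (532,355) and (581,351). The bar is at (395,377), pot (218,376) and bottle (487,392). The trays are at (250,279), (345,282), dish (445,286) and (538,282). The yellow disc, white box and burr block are behind them. Next I'll crop closer.

```bash
python3 - <<'E'
from bench import get_image
import cv2
im=get_image("top")[:,:,::-1]
for n,x0 in(("L",130),("R",265)):
    cv2.imwrite(f"pics/top{n}.png",cv2.resize(im[160:300,x0:x0+185],None,fx=4.2,fy=4.2,interpolation=cv2.INTER_CUBIC))
E
```

```text
(no output)
```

View pics/topL.png

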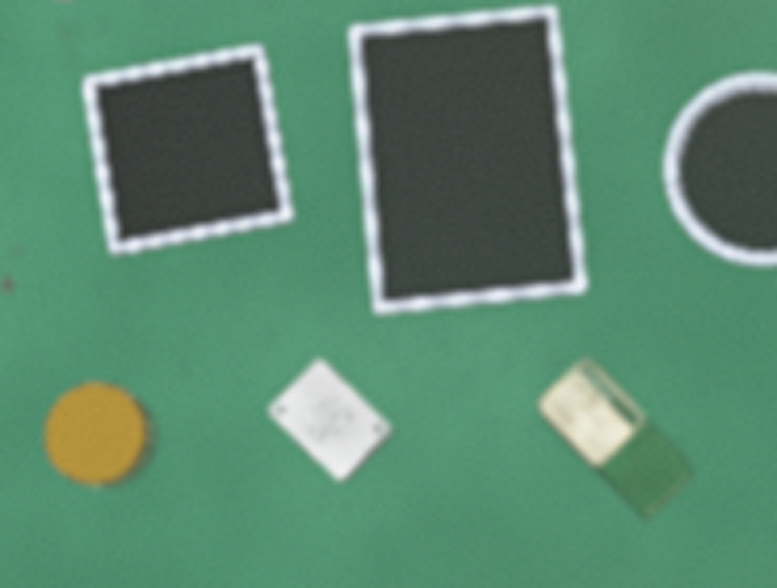

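View pics/topR.png

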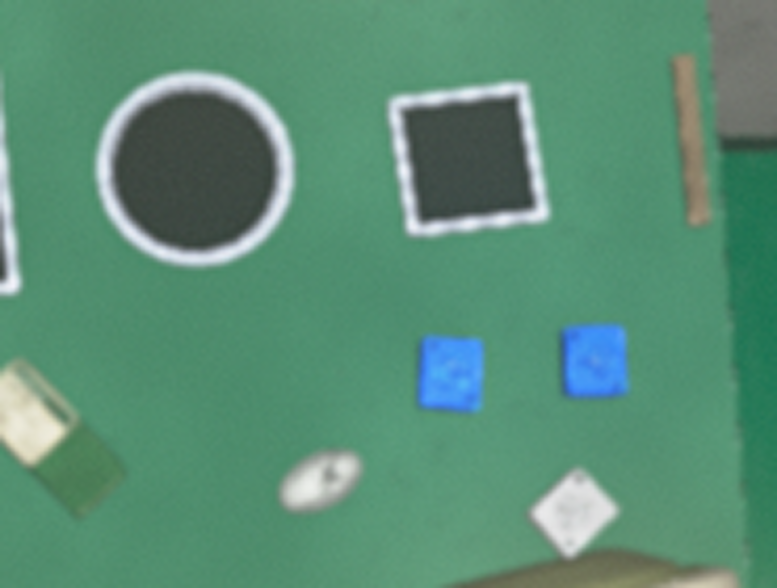

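The crops confirm two light-steel blocks: a large one with centre at L(330,419) and a small one at R(574,512). The two blue blocks at R(451,373) and R(595,361) are the decoys. Now I'll convert these to positions and check the sizes.

```bash
cat > h.py <<'E'
import numpy as np, cv2
from bench import manip,get_image,camera_info
from scipy.spatial.transform import Rotation as R
def ray(K,T,u,v,z):
    d=T[:3,:3]@np.array([(u-K[0,2])/K[0,0],-(v-K[1,2])/K[1,1],-1]); o=T[:3,3]
    return (o+d*(z-o[2])/d[2])[:2]
def top(crop,p,z):
    c=camera_info("top"); x0={"L":130,"R":265}[crop]
    return np.array([ray(c["camera_matrix"],c["cam_to_world"],x0+(u+.5)/4.2-.5,160+(v+.5)/4.2-.5,z) for u,v in p])
def rect(crop,p,z):  # centre, side lengths (s01,s12), angle of side 0-1
    q=top(crop,p,z); s=[np.linalg.norm(q[i]-q[(i+1)%4])*1e3 for i in range(4)]
    e=(q[1]-q[0])+(q[2]-q[3]); return q.mean(0),np.round(s),np.arctan2(e[1],e[0])
def quat(a):
    s,c=np.sin(a),np.cos(a); return R.from_matrix([[-s,c,0],[c,s,0],[0,0,-1]]).as_quat()
def best(p,a):
    o=[]
    for k in(-1,0,1):
        j=manip.inverse_kinematics(list(p),list(quat(a+k*np.pi)))
        if j is not None:o.append((abs(j[5]),a+k*np.pi,j))
    return min(o,key=lambda t:t[0])
def snap(name):
    s=manip.get_state(); im=get_image("wrist"); c=camera_info("wrist")
    T=np.eye(4);T[:3,:3]=R.from_quat(s["tool_rot"]).as_matrix();T[:3,3]=s["tool_pos"]
    cv2.imwrite(f"pics/{name}.png",im[:,:,::-1]); np.save(f"pics/{name}.npy",T@c["mount"])
def wpix(name,p,z):
    T=np.load(f"pics/{name}.npy");K=camera_info("wrist")["camera_matrix"]
    return np.array([ray(K,T,u,v,z) for u,v in p])
def st(m=""):
    s=manip.get_state(); print(m,round(s["time_s"],1),np.round(s["tool_pos"],4),"w",round(s["width"],4),"f",round(s["grasp_force"],1),"F",np.round(s["wrist_force"],1))
def pick(xy,a,h,opening,effort,zup=.13):
    _,a,j=best([*xy,zup],a); manip.command_gripper(opening,effort)
    manip.set_joints(list(j)); print("contact",manip.servo_line([*xy,h],.12,contact_N=10))
    manip.command_gripper(0,effort); st("grip"); manip.servo_line([*xy,zup],.15); st("up")
def place(xy,a,h,opening,zup=.13,floor=.0045):
    _,a,j=best([*xy,zup],a); manip.set_joints(list(j))
    manip.servo_line([*xy,floor+h+.012],.15)
    print("contact",manip.servo_line([*xy,floor+h-.002],.03,contact_N=3)); st("down")
    manip.command_gripper(opening); manip.servo_line([*xy,zup],.15); st("free")
E
python3 - <<'E'
from h import *
for n,a in dict(
 large=("L",[(318,359),(392,428),(340,481),(268,408)],.026),
 small=("R",[(529,512),(577,467),(620,511),(570,558)],.02),
 bar=("L",[(585,358),(692,470),(646,517),(538,404)],.032),
 ltray=("L",[(83,77),(262,44),(293,216),(113,254)],.01),
 ptray=("L",[(348,27),(377,313),(587,291),(555,7)],.01),
 stray=("R",[(388,100),(527,83),(549,217),(410,235)],.01)).items():
    c,s,e=rect(*a); print(n,c.round(4),s,round(np.degrees(e),1),"r",round(np.hypot(*c),3))
print("pot",top("L",[(97,433),(45,433)],.036)); print("dish",top("R",[(195,169),(97,169),(294,169)],.01))
print("bottle",top("R",[(320,482),(280,490),(360,465)],.02)) 
E
```

```text
large [0.4429 0.1653] [57. 41. 58. 38.] -134.4 r 0.473
small [ 0.3851 -0.2855] [37. 34. 39. 33.] -49.1 r 0.479
bar [0.43   0.0068] [86. 36. 86. 36.] -137.1 r 0.43
ltray [0.6021 0.2501] [105. 104. 104. 106.] -79.2 r 0.652
ptray [0.5938 0.0899] [169. 120. 169. 121.] -174.1 r 0.601
stray [ 0.5892 -0.2383] [82. 80. 81. 80.] -83.5 r 0.636
pot [[0.43601175 0.29153066]
 [0.4364298  0.32001195]]
dish [[ 0.58497166 -0.08003873]
 [ 0.58570507 -0.02356203]
 [ 0.58422984 -0.1371639 ]]
bottle [[ 0.40378107 -0.14444089]
 [ 0.39968364 -0.12197426]
 [ 0.41288752 -0.1671466 ]]
```

```bash
python3 - <<'E'
from h import *
d=np.radians
_,a,j=best([.4429,.1653,.2],d(-44.4)); print(j); manip.set_joints(list(j)); snap("w1")
pick([.4429,.1653],a,.003,.062,30)
place([.6021,.2501],d(-79.2),.003,.05)
_,a,j=best([.54,.25,.22],d(-90)); print(j)
E
```

```text
[ 1.06027694e-01  2.81599317e-01  1.56931545e+00 -4.44089210e-16
  1.29067789e+00  8.80953882e-01]
contact False
grip 5.3 [0.4431 0.1653 0.0033] w 0.0398 f 30.0 F [ 0.3 -0.3  4.2]
up 6.3 [0.4424 0.1652 0.1292] w 0.0403 f 30.0 F [ 0.2 -0.4 -2.7]
contact True
down 9.7 [0.6022 0.2501 0.0076] w 0.0397 f 30.0 F [-0.1  0.6  3.7]
free 11.0 [0.6016 0.25   0.129 ] w 0.0499 f 0.0 F [-0.4  0.3 -0.4]
[ 2.34817219e-01  4.73286571e-01  1.19921746e+00 -4.44089210e-16
  1.46908862e+00 -1.33597911e+00]
```

View pics/w1.png

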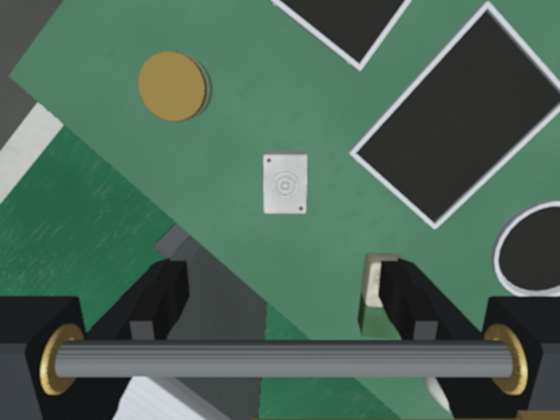

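The wrist view confirms the large insert as a plain steel block at (285,184), square to the fingers. It was gripped at 40 mm and lowered until contact. Next is the small insert.

```bash
python3 - <<'E'
from h import *
d=np.radians
_,a,j=best([.3851,-.2855,.2],d(40.9)); print(j); manip.set_joints(list(j)); snap("w2")
pick([.3851,-.2855],a,.002,.05,25)
_,a,j=best([.5892,-.2383,.13],d(-83.5+45)); print(j,np.degrees(a))
place([.5892,-.2383],d(-83.5+45),.002,.042)
snap("w3")
i=np.hstack([cv2.imread("pics/w2.png"),cv2.imread("pics/w3.png")]); cv2.imwrite("pics/w23.png",cv2.resize(i,(800,300),interpolation=cv2.INTER_AREA))
E
```

```text
[-8.85579802e-01  2.92821648e-01  1.55257077e+00 -4.44089210e-16
  1.29620024e+00  1.54217319e+00]
contact False
grip 15.9 [ 0.3852 -0.2856  0.0023] w 0.0318 f 25.0 F [-0.7 -0.   4.6]
up 16.9 [ 0.3848 -0.2851  0.1292] w 0.0317 f 25.0 F [ 0.2 -0.  -1.3]
[-5.70278245e-01  6.17538012e-01  1.20752511e+00 -4.44089210e-16
  1.31652953e+00  1.01673517e-01] -38.5
contact True
down 19.5 [ 0.5892 -0.2384  0.0066] w 0.0319 f 25.0 F [ 0.5 -0.2  2.4]
free 20.8 [ 0.5888 -0.238   0.129 ] w 0.0419 f 0.0 F [-1.4 -0.2 -0.4]
```

View pics/w23.png

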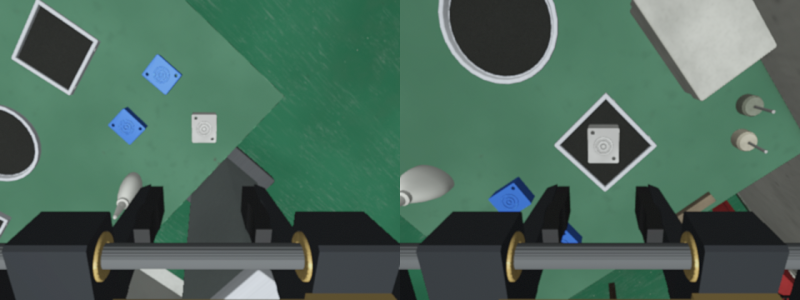

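The small steel insert at (204,128) in the left half was the one taken. It now sits at (603,145) inside the small tray. Next are the bar and the pot.

```bash
python3 - <<'E'
from h import *
d=np.radians; c=np.array([.5938,.0899]); u=np.array([np.cos(d(5.9)),np.sin(d(5.9))])
pick([.43,.0068],d(-47.1),.003,.06,30)
place(c-.033*u,d(5.9),.003,.049)
pick([.436,.2915],d(-45),.003,.078,25)
place(c+.040*u,d(95.9),.003,.066)
# look from above at bottle
_,a,j=best([.36,-.145,.25],d(90)); manip.set_joints(list(j)); print(a); snap("w4")
i=get_image("top")[:,:,::-1]; cv2.imwrite("pics/top2.png",cv2.resize(i[120:320,100:460],(792,440),interpolation=cv2.INTER_CUBIC)); st()
E
```

```text
contact False
grip 24.1 [0.4304 0.0067 0.0033] w 0.0384 f 30.0 F [ 0.6 -1.2  3.9]
up 25.1 [0.4294 0.0069 0.1292] w 0.0382 f 30.0 F [ 0.3 -1.2 -3. ]
contact True
down 27.2 [0.5611 0.0865 0.0076] w 0.0384 f 30.0 F [0.4 0.4 2.8]
free 28.5 [0.5605 0.0865 0.1292] w 0.049 f 0.0 F [-1.   0.1 -0.1]
contact False
grip 31.9 [0.4362 0.2915 0.0033] w 0.0565 f 25.0 F [-0.1 -1.3  4.1]
up 32.9 [0.4355 0.2913 0.1291] w 0.0562 f 25.0 F [ 0.  -0.  -1.2]
contact True
down 35.3 [0.6336 0.094  0.0075] w 0.0565 f 25.0 F [ 0.  -0.7  1.7]
free 36.6 [0.6331 0.094  0.129 ] w 0.0658 f 0.0 F [-0.4 -1.2 -0.6]
-1.5707963267948966
 38.2 [ 0.3605 -0.1448  0.2497] w 0.0662 f 0.0 F [0.1 0.7 0.4]
```

View pics/top2.png

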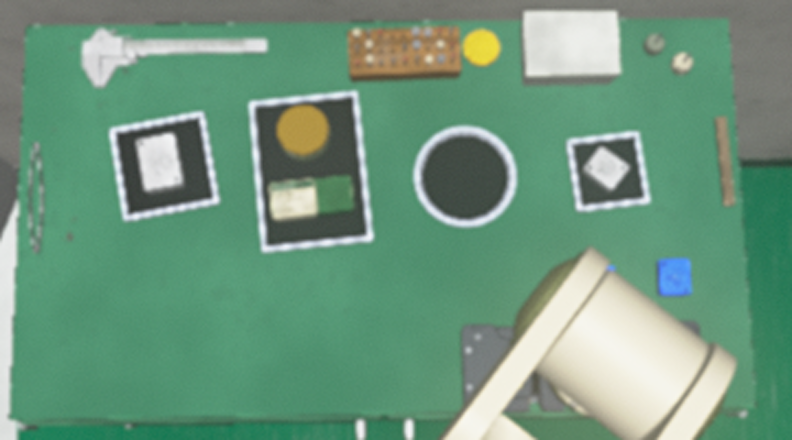

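View pics/w4.png

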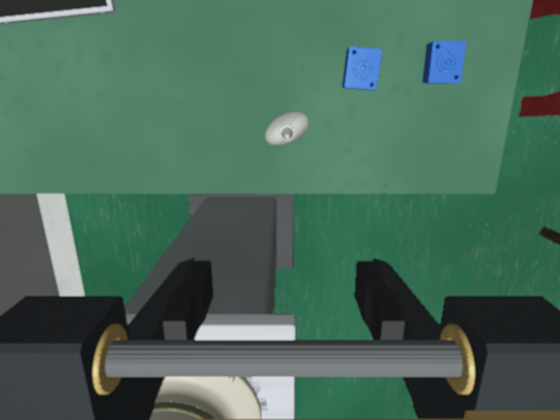

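All four placed items sit well inside their trays. The bottle is standing at (287,128) with its nozzle at about (287,133). I'll enlarge the bottle.

```bash
python3 - <<'E'
from h import *
i=cv2.imread("pics/w4.png")[95:160,245:330]; cv2.imwrite("pics/w4c.png",cv2.resize(i,None,fx=8,fy=8,interpolation=cv2.INTER_CUBIC))
print(np.load("pics/w4.npy")[:3,3])
E
```

```text
[ 0.44254769 -0.14564648  0.39564648]
```

View pics/w4c.png

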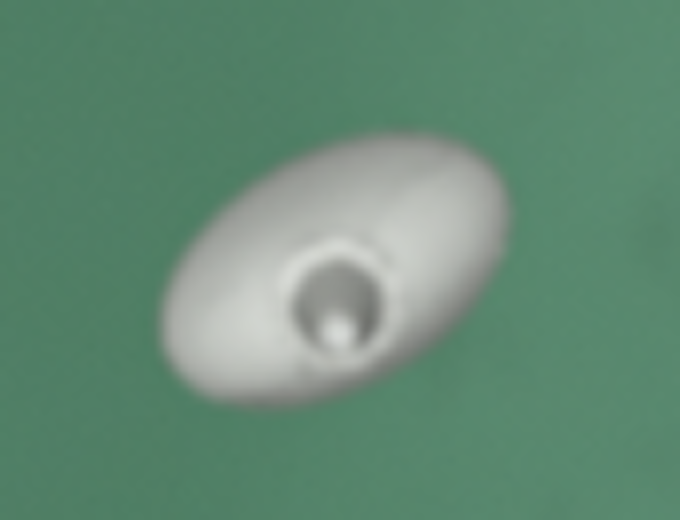

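```bash
python3 - <<'E'
from h import *
k=lambda u,v:(245+(u+.5)/8-.5,95+(v+.5)/8-.5)
c=wpix("w4",[k(336,270)],.012)[0]; n=wpix("w4",[k(338,325)],.084)[0]
e=wpix("w4",[k(336-86,270+50),k(336+86,270-50)],.015); v=e[1]-e[0]
print("centre",c,"nozzle",n,"major",np.degrees(np.arctan2(v[1],v[0])))
E
```

```text
centre [ 0.40600519 -0.14915258] nozzle [ 0.40704987 -0.14872255] major -60.3456247504109
```

```bash
python3 - <<'E'
from h import *
d=np.radians
pick([.4065,-.149],d(29.7),.024,.055,10,.16)
place([.585,-.080],d(90),.024,.055,.16)
_,a,j=best([.5,-.08,.24],d(90)); manip.set_joints(list(j)); snap("w5")
_,a,j=best([.3,-.35,.25],d(0)); manip.set_joints(list(j)); manip.hold(.5)
i=get_image("top")[:,:,::-1]; cv2.imwrite("pics/top3.png",cv2.resize(i[120:320,100:460],(792,440),interpolation=cv2.INTER_CUBIC)); st()
E
```

```text
contact False
grip 42.1 [ 0.4065 -0.149   0.0241] w 0.0251 f 9.9 F [0.3 0.4 0.9]
up 43.2 [ 0.4062 -0.1488  0.1593] w 0.0256 f 9.8 F [-0.2  0.8 -0.8]
contact True
down 46.6 [ 0.5851 -0.0801  0.0282] w 0.0257 f 10.1 F [ 0.6 -0.9  2.7]
free 48.2 [ 0.5846 -0.0799  0.1591] w 0.0546 f 0.0 F [ 0.5  0.4 -0.5]
 51.4 [ 0.3  -0.35  0.25] w 0.0549 f 0.0 F [-0.5 -0.6  1. ]
```

View pics/top3.png

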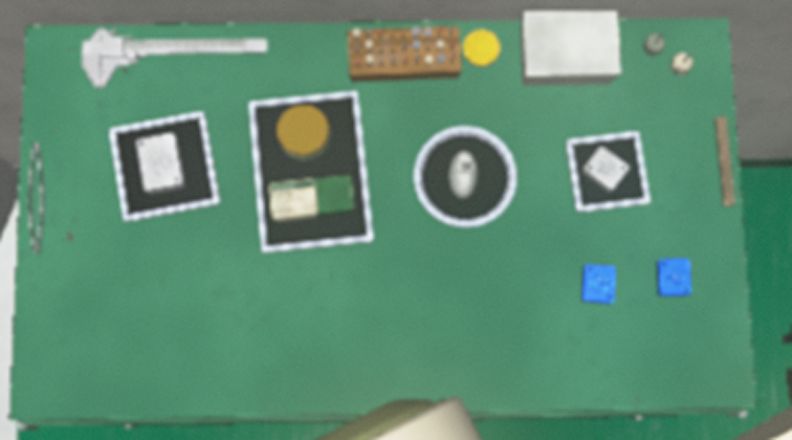

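View pics/w5.png

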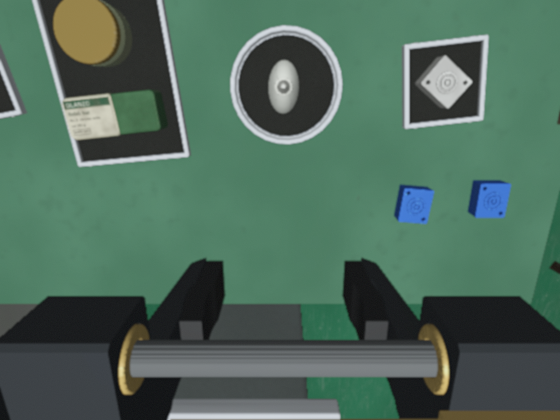

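The bottle stands upright in the dish at (283,86). All five things are in their trays, and the burr block and blue blocks haven't moved.

```bash
python3 -c "
from bench import manip
print(manip.job_done())"
```

```text
the job is handed in; nothing more can be done
None
```

All five things are set down in their trays, upright and in the order asked; the burr block and the blue look-alikes were left alone, and I handed the job in after about 51 s of robot time.

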